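# Swing the delivery spout over the blue beaker and clamp it

### The job

Push the swivelling spout arm round with a fingertip until its outlet hangs over the middle of the blue beaker. Then push the red-ball clamp lever on top of the column clockwise, seen from above, all the way to its stop, leaving the spout where it is. Push gently and leave the beakers and everything else on the bench standing where they are.

Things in the scene. Friction and masses are not known exactly. Their poses are not given: they have to be found in the camera images.
- stand: fixed grey column, 125 mm tall, 42 mm across, foot 116 mm across; spout arm and clamp lever turn about its axis. Origin: centre of its underside, z up; its x axis points away from the robot, give or take 0.3 rad. Four beakers stand about 130 mm from its axis, in any order, at about 47 and 95 degrees to either side of its -x axis
- pivot (a point): point on the turning axis of both spout arm and clamp lever, at the mid-height of the spout arm, 139 mm above the bench
- spout (a joint): angle of the spout arm in rad: 0 when it points along the stand's -x axis; grows anticlockwise seen from above (so towards the stand's -y side); stops at -1.9 and 1.9. It turns freely with a light friction (about 2 N pushed sideways at 100 mm from the axis) and stays where it is left, clamped or not
- spout_outlet (a point): lower end of the steel outlet (12 mm across) under the yellow block (22 mm across, top at 152 mm) at the tip of the spout arm, 130 mm from the axis, 107 mm above the bench. The arm is a straight level aluminium bar 16 mm wide, 128 to 150 mm above the bench, from a grey hub (58 mm across, top at 155 mm) to the yellow block
- spout_middle (a point): point inside the spout bar on its centre line, 100 mm from the axis, 139 mm above the bench: push the side of the bar about here
- clamp (a joint): angle of the clamp lever in rad: 0 with the lever fully open, grows clockwise seen from above to its stop at 1.6. At 0 the lever points 40 degrees to the left (anticlockwise from above) of the stand's +x axis, at the stop 52 degrees to the right of it. It needs about 3 N at the ball and stays where it is left
- clamp_ball (a point): centre of the red ball (24 mm across) at the end of the clamp lever, 70 mm from the axis and 200 mm above the bench, on an upright pin of 14 mm that rises from the level steel lever bar (12 mm thick, its lower side about 165 mm above the bench); push the side of ball and pin
- blue_beaker: loose open blue beaker, 90 mm tall, mouth 70 mm across outside and 62 mm inside; origin at the centre of its underside, z up
- white_beaker: loose open white beaker, 90 mm tall, mouth 70 mm across outside and 62 mm inside; origin at the centre of its underside, z up
- amber_beaker: loose open amber glass beaker, 90 mm tall, mouth 70 mm across outside and 62 mm inside; origin at the centre of its underside, z up
- green_beaker: loose open green beaker, 90 mm tall, mouth 70 mm across outside and 62 mm inside; origin at the centre of its underside, z up
- reagent: loose amber bottle, 130 mm tall, 60 mm across; origin at the centre of its underside
- weight: loose brass weight with a knob, 58 mm tall, 44 mm across; origin at the centre of its underside
- screwdriver: loose screwdriver lying on the bench along its x axis; origin under its middle
Mind the look-alikes: they are no part of the job. What is shaped like the amber_beaker but pink is not meant. Leave any pink look-alike of the stand alone.

How it is judged:
On the way, in this order (a step that is already met when the one before it is completed fails the run):
1. the spout's outlet is over the blue beaker (horizontal distance between spout_outlet and blue_beaker below 0.02 m), for 0.3 s.
2. the clamp lever is pushed clockwise to its stop (value of joint clamp above 1.45 rad), for 0.2 s.
At the end, for the whole second after the job is handed in: the outlet is within 20 mm, measured level, of the blue beaker's axis and at rest; the clamp lever is past 1.45 rad (stop at 1.6); all four beakers, bottle, weight and screwdriver are within 15 mm of where they began, the beakers upright (horizontal distance between spout_outlet and blue_beaker below 0.02 m and value of joint clamp above 1.45 rad and velocity of joint spout between -0.05 and 0.05 rad/s and distance of each of blue_beaker, white_beaker, amber_beaker, green_beaker, reagent, weight, screwdriver from where it was at the start of the episode below 0.015 m and angle between each of blue_beaker, white_beaker, amber_beaker, green_beaker's own z axis and vertical below 0.1 rad); the robot touches nothing.
It fails at once if the clamp lever is closed (past 0.8 rad) while the outlet is not over the blue beaker (value of joint clamp above 0.8 rad and horizontal distance between spout_outlet and blue_beaker above 0.025 m).
It fails at once if a beaker, the bottle, the weight or the screwdriver is lifted, carried or knocked more than 15 mm from its place (distance of any of blue_beaker, white_beaker, amber_beaker, green_beaker, reagent, weight, screwdriver from where it was at the start of the episode above 0.015 m).
It fails at once if the fingers press on the stand, spout or clamp lever with more than 45 N (contact force between the fingers and stand above 45 N).
It also fails if it takes over 56 s, if anything falls off the work surface, if the arm or the gripper's body presses on something with over 40 N, if the wrist force passes 120 N, or if a joint passes its speed limit or range.

### The arm

A 6-joint arm with a two-finger parallel gripper is mounted at the origin on the work surface. World frame = base frame: x ahead of the robot, y to its left, z up, the work surface at z = 0. Lengths are in m, angles in rad, forces in N, time in s.
With the tool pointing down it reaches from about 0.325 to 0.775 m from the base axis. Payload 9.3 kg.
Tool frame: the origin (TCP) lies on the centre line of the jaws, within the pads' length; the fingertips stand 8 mm ahead of it and the grasp point (between the pads) lies 11 mm behind it; z points along the fingers, y is the line along which they close (so a half turn about z gives the same grasp; the last joint's range is limited). The gripper opens to 85 mm and grips with 20 to 120 N. Pads are 22 mm wide; open, the fingers measure 114 mm over their backs; the gripper's body (76 mm by 85 mm) begins 54 mm behind the grasp point. The pads swing forward as they close: fully open they stand 13 mm farther back than shut.
Start: joints at [-1.282, 0.259, 0.021, 1.334, 0, 1.418], TCP at [0.235, -0.497, 0.239] pointing down, gripper open.
Joint ranges: [-3.04, 3.04], [-0.91, 1.82], [-1.04, 1.36], [-1.92, 1.95], [-1.52, 1.45], [-3.14, 3.14]. Speed limits (rad/s): [2.22, 2.22, 2.79, 3.14, 3.14, 3.14].

### API

Orientations are given as a rotation vector (axis times angle).
In Python, from cell import bot gives the robot as it stands.
- The arm moves only by the tool jog_arm, never from a script. Its argument "series" is a list that holds one entry, the list of rows, each a list of 4 numbers: the shift along the tool's x, y, z in mm, then the turn about the tool's z in rad. A call has 1 to 20 rows; each row shifts and turns the commanded pose from where the row before left it, along the tool's axes as they then stand; what a row does not reach is not made up. A row lasts 1/10 s, in which the tool goes at most 50 mm and 8.59 degrees, less where a joint would pass 70% of its speed; a pose out of reach is approached as far as the arm can. A call is refused whole if a number of a shift passes 50 or a number of a turn 0.15, either way. A call with a gripper value outside its range is refused whole. "grip" is the closure, from 0 (fully open) to 1 (shut), set as the call begins (left out, the last holds). The fingers move at their own pace and stop on an object; "newtons" is the grip in N (left out, the last holds). Time passes only in rows, so rows that do not move let the fingers close. It gives the time, the measured TCP pose, the force, the opening and the grip force at its end, in the units of the state.
- bot.state(): the state, without advancing time (a new reading comes with each control period).
- bot.snapshot(name): name is "scene" or "top" or "wrist"; returns the picture (400x640x3 uint8, red, green, blue); there is no depth.
- bot.calibration(name): a dict with "intrinsics" (3x3 intrinsics, pixels), "position" and "rotation" of the camera in the world; the wrist camera has in their place "hand_eye" (4x4, takes a point from camera to tool coordinates, whose origin is the TCP and whose axes are the flange's). Camera axes: x right, y down, z forward; pixel columns grow to the right and rows downward; lengths in m; the calibration is good to about 2 mm. A picture is of the moment at which its call begins: read the wrist's pose just before it. calibration takes no time and is no camera call.
- bot.close_job(): hands the job in; it is judged then, once.
The state is a dict: "t": time; "joint_pos": joint angles; "joint_vel": joint speeds; "tau": joint torques, N m; "position": TCP position; "ee_rot": TCP orientation; "force": force on the tool from outside, world axes, zero at the start; "wrist_torque": the same for the moment, N m; "opening": finger opening in m; "grasp_force": force on a finger pad.
Only numpy, scipy, OpenCV 4.12 (cv2) and the standard library are available. Lean on these libraries where they do the work, as an engineer would, in place of code of your own. Each camera call takes 0.05 s, during which the arm holds its last target. There are 200 camera calls.

## Working session

There is one attempt and no reset: what is moved stays moved. The work goes in short steps, Python scripts to look and compute and a tool call to move; the robot and the scene stay as the last step left them, time stands still between calls to the robot, and variables do not carry over. Pictures are saved under pics/ and viewed, at most 10 in all, crops included, and the job is handed in when it is done.

Besides the shell and the picture viewer there is one more tool, called by a JSON object that holds its "op" and its "data", one argument or row to a line. jog_arm: Moves the arm, as the interface text tells. Its arguments: {"type":"object","properties":{"series":{"type":"array","items":{"type":"array","items":{"type":"array","items":{"type":"number"}}}},"grip":{"type":"number"},"newtons":{"type":"number"}},"required":["series"]}

```bash
mkdir -p pics
python3 - <<'E'
from cell import bot
import cv2,numpy as np
for n in("scene","top"):
    cv2.imwrite(f"pics/{n}0.png",bot.snapshot(n)[:,:,::-1]); c=bot.calibration(n); print(n,{k:np.round(v,4).tolist() for k,v in c.items() if k in("intrinsics","position","rotation")})
s=bot.state(); print(s)
E
```

```text
scene {'intrinsics': [[426.9491, 0.0, 325.405], [0.0, 426.9491, 200.2552], [0.0, 0.0, 1.0]], 'position': [1.5594, 0.1032, 0.9651], 'rotation': [-1.6441, -1.7349, 0.8668]}
top {'intrinsics': [[475.2345, 0.0, 323.9469], [0.0, 475.2345, 188.6873], [0.0, 0.0, 1.0]], 'position': [0.2714, -0.0043, 1.6395], 'rotation': [-2.168, 2.1283, -0.1686]}
{'t': 0.1, 'joint_pos': array([-1.28162176e+00,  2.59163524e-01,  2.08331152e-02,  1.33368382e+00,
        1.51887971e-05,  1.41817030e+00]), 'joint_vel': array([-0.00023448, -0.00221208,  0.002491  ,  0.00042422,  0.00039621,
       -0.00051844]), 'tau': array([ 5.27102093e-03, -5.56693554e+01,  3.45070910e+01,  1.15814642e-02,
       -1.16018541e-04, -2.85113697e-05]), 'position': array([ 0.23508162, -0.49697011,  0.23870981]), 'ee_rot': array([-3.06406724e+00, -6.88082033e-01,  1.06667760e-04]), 'force': array([ 0.06547824, -0.66647799,  0.01319577]), 'wrist_torque': array([ 0.03500892,  0.00840167, -0.01283797]), 'grasp_force': 0.0, 'opening': 0.08533924045273826}
```

View pics/top0.png

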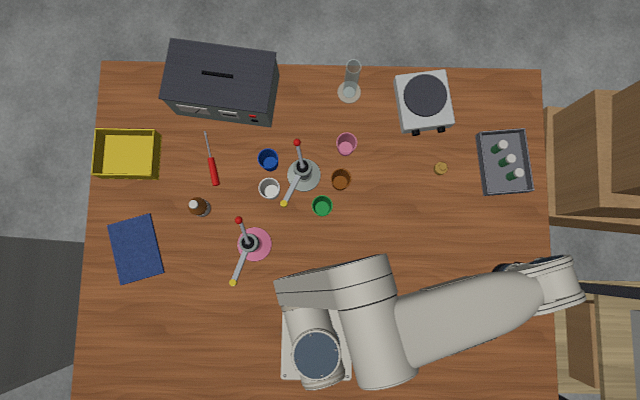

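View pics/scene0.png

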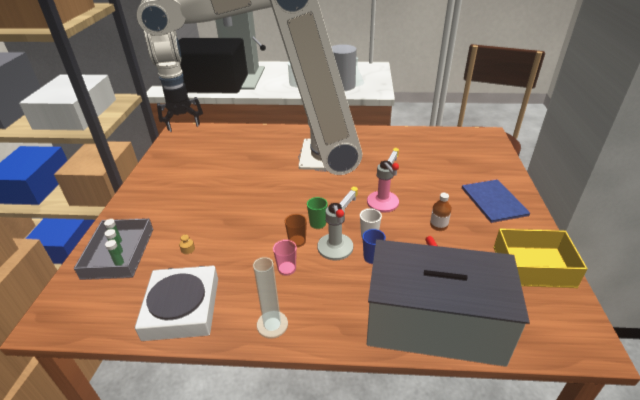

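The top view shows the real stand with its grey foot at (303,172). The blue beaker is at (268,160), white at (269,188), green at (322,206) and amber at (340,180). The yellow block is at (284,203) and the red ball at (297,143). The pink-footed stand and the pink beaker at (346,144) are decoys.

```bash
cat > h.py <<'E'
import cv2,numpy as np
from scipy.spatial.transform import Rotation as R
from cell import bot
def cam(n,s=None):
    c=bot.calibration(n);K=np.array(c["intrinsics"])
    if n=="wrist":
        H=np.array(c["hand_eye"]);Rt=R.from_rotvec(s["ee_rot"]).as_matrix()
        return K,Rt@H[:3,:3],Rt@H[:3,3]+s["position"]
    r=np.array(c["rotation"]);return K,(r if r.shape==(3,3) else R.from_rotvec(r).as_matrix()),np.array(c["position"])
def ray(C,uv,z):
    K,Rm,p=C;d=Rm@np.linalg.inv(K)@np.array([uv[0],uv[1],1.]);return p+d*(z-p[2])/d[2]
def proj(C,P):
    K,Rm,p=C;q=K@Rm.T@(np.array(P)-p);return q[:2]/q[2]
def blob(img,lo,hi,near,rad):
    m=cv2.inRange(cv2.cvtColor(img,cv2.COLOR_RGB2HSV),np.array(lo),np.array(hi))
    k=np.zeros_like(m);cv2.circle(k,tuple(int(v) for v in near),rad,255,-1);m&=k
    cs,_=cv2.findContours(m,cv2.RETR_EXTERNAL,cv2.CHAIN_APPROX_NONE)
    c=max(cs,key=cv2.contourArea);M=cv2.moments(c);return np.array([M["m10"],M["m01"]])/M["m00"],cv2.contourArea(c),cv2.minEnclosingCircle(c)
E
python3 - <<'E'
from h import *
im=cv2.cvtColor(cv2.imread("pics/top0.png"),4);C=cam("top")
for n,lo,hi,near,z,r in [("blue",(100,120,30),(125,255,255),(268,160),.09,18),("green",(55,120,30),(80,255,255),(322,206),.09,18),("amber",(5,180,30),(18,255,140),(340,180),.09,14),("white",(0,0,110),(180,60,255),(269,188),.09,13),("yellow",(20,120,120),(32,255,255),(284,203),.152,9),("red",(0,170,80),(4,255,255),(297,143),.205,9),("foot",(0,0,100),(180,40,255),(304,175),.01,18)]:
    c,a,e=blob(im,lo,hi,near,r);print(n,c.round(1),a,np.round(e[0],1),round(e[1],1),ray(C,c,z).round(3),ray(C,e[0],z).round(3))
cv2.imwrite("pics/c0.png",cv2.resize(im[120:230,220:380,::-1],None,fx=5,fy=5,interpolation=2))
E
```

```text
blue [267.9 159.2] 321.5 [268.  159.5] 11.2 [0.599 0.172 0.09 ] [0.598 0.172 0.09 ]
green [321.8 205.3] 284.5 [321.9 205.3] 10.1 [ 0.448 -0.009  0.09 ] [ 0.448 -0.009  0.09 ]
amber [340.5 178.8] 288.5 [339.7 178.6] 10.8 [ 0.537 -0.07   0.09 ] [ 0.538 -0.067  0.09 ]
white [268.6 187.8] 333.5 [268.6 187.7] 10.8 [0.503 0.167 0.09 ] [0.503 0.167 0.09 ]
yellow [283.1 203.1] 30.0 [283.3 203.4] 3.7 [0.446 0.113 0.152] [0.444 0.112 0.152]
red [296.4 142. ] 25.0 [296.6 142. ] 3.4 [0.63  0.073 0.205] [0.63  0.073 0.205]
foot [303.5 176.1] 690.0 [302.8 174.8] 17.2 [0.558 0.056 0.01 ] [0.562 0.058 0.01 ]
```

View pics/c0.png

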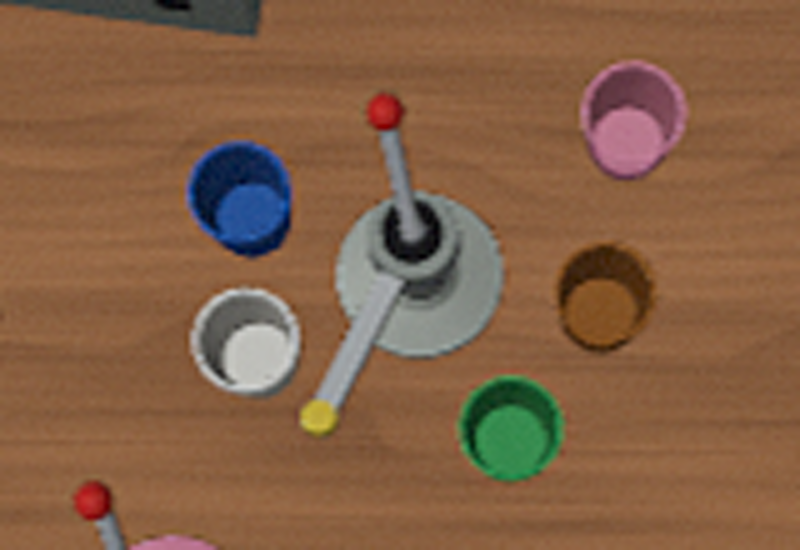

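The blobs agree with the given geometry. The axis is near (0.562, 0.055), with the spout at about 153° in world, the blue beaker at about 72° and the ball at about 16°. So the spout has to go about 81° clockwise. First I'll close the fingers and turn the tool so its x points along the spout.

{"op": "jog_arm", "data": {
  "series": [
    [[0,0,0,-0.149],[0,0,0,-0.149],[0,0,0,-0.149],[0,0,0,-0.149],[0,0,0,-0.149],[0,0,0,-0.149],[0,0,0,-0.149],[0,0,0,-0.149],[0,0,0,-0.149],[0,0,0,-0.149],[0,0,0,-0.149],[0,0,0,-0.149],[0,0,0,-0.149],[0,0,0,-0.149],[0,0,0,-0.149],[0,0,0,0]]
  ],
  "grip": 1,
  "newtons": 40
}}

```text
t: 1.7
position: [0.2351, -0.4971, 0.239]
ee_rot: [-0.72, -3.058, -0.001]
force: [-0.2, 0.1, 0.4]
opening: 0.0004
grasp_force: 0.0
```

{"op": "jog_arm", "data": {
  "series": [
    [[3,20,0,0],[3,38,0,0],[3,38,0,0],[3,38,0,0],[3,38,0,0],[3,38,0,0],[3,38,0,0],[3,38,0,0],[3,38,0,0],[3,38,0,0],[3,38,0,0],[3,38,0,0],[4,38,0,0],[4,38,0,0],[4,38,0,0],[4,38,0,0],[4,30,0,0],[0,10,0,0],[0,0,0,0]]
  ]
}}

```text
t: 3.6
position: [0.4676, 0.0919, 0.2389]
ee_rot: [-0.724, -3.056, 0.0]
force: [-0.5, 0.2, -1.6]
opening: 0.0
grasp_force: 0.0
```

Run:
```python
from h import *
s=bot.state();im=bot.snapshot("wrist");cv2.imwrite("pics/w1.png",im[:,:,::-1])
print(s["position"],s["joint_pos"].round(2),R.from_rotvec(s["ee_rot"]).as_matrix().round(3)[:,0],s["opening"],s["force"],s["t"])
print(np.round(bot.calibration("wrist")["hand_eye"],3))
C=cam("wrist",s);print([proj(C,p).round() for p in [(.6,.172,.09),(.562,.055,.155),(.445,.113,.152)]])
```

```text
[0.46763218 0.09189248 0.23892228] [ 0.02  0.13 -0.14  1.3  -0.    0.48] [-0.894  0.449  0.001] 5.1781265959334045e-06 [-0.50349835  0.17137267 -1.58915116] 3.6
[[ 0.001 -0.956 -0.293  0.074]
 [ 1.     0.001 -0.     0.   ]
 [ 0.    -0.293  0.956 -0.136]
 [ 0.     0.     0.     1.   ]]
[array([443., 268.]), array([335., 321.]), array([336., 180.])]
```

View pics/w1.png

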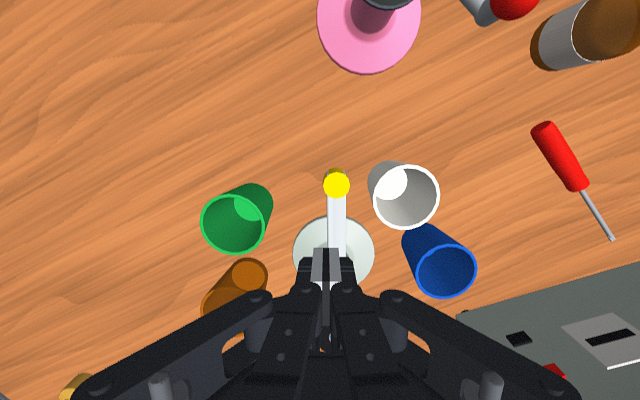

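The wrist view shows the yellow block at (336,184), the blue mouth centred near (446,270) and white at (405,197). Everything lies within a few px of where I predicted. Next I'll back off 32 mm sideways and go down beside the bar, refining the points meanwhile.

{"op": "jog_arm", "data": {
  "series": [
    [[0,-16,0,0],[0,-16,0,0],[0,0,20,0],[0,0,20,0],[0,0,20,0],[0,0,20,0],[0,0,15,0],[0,0,6,0],[0,0,0,0]]
  ]
}}

```text
t: 4.55
position: [0.4526, 0.0615, 0.138]
ee_rot: [-0.727, -3.055, 0.001]
force: [0.6, -0.0, 1.0]
opening: 0.0004
grasp_force: 0.0
```

Run:
```python
from h import *
im=cv2.cvtColor(cv2.imread("pics/w1.png"),4)
s=dict(position=np.array([.4676,.0919,.2389]),ee_rot=np.array([-.724,-3.056,0]))
C=cam("wrist",s)
c,a,e=blob(im,(20,150,150),(35,255,255),(336,184),25);y=ray(C,c,.152);print("yellow",c,y.round(4))
b=ray(C,(446,270.5),.09);print("blue",b.round(4));g=ray(C,(233,224),.09);w=ray(C,(405,197),.09);print(g.round(4),w.round(4))
m=cv2.inRange(cv2.cvtColor(im,40+1),np.array((0,0,0)),np.array((180,30,255)))
for p in[(.562,.055),(.563,.053)]:
  p=np.array(p)
  for q in(y,b,g,w): d=q[:2]-p;print(np.hypot(*d).round(4),np.degrees(np.arctan2(d[1],d[0])).round(1),end=" | ")
  print()
print(bot.state()["position"],bot.state()["force"])
```

```text
yellow [336.07501512 183.83908046] [0.4477 0.1117 0.152 ]
blue [0.6039 0.1744 0.09  ]
[ 0.4505 -0.0088  0.09  ] [0.5046 0.1653 0.09  ]
0.1276 153.6 | 0.1266 70.7 | 0.1285 -150.2 | 0.1243 117.5 | 
0.1293 153.0 | 0.1282 71.4 | 0.1284 -151.2 | 0.1266 117.5 | 
[0.45260464 0.06152134 0.13799079] [ 0.55188289 -0.03536888  1.00010017]
```

The TCP is about 42 mm behind the bar's centre line, so contact should come around 20 mm on. I'll approach gently.

{"op": "jog_arm", "data": {
  "series": [
    [[0,4,0,0],[0,4,0,0],[0,4,0,0],[0,2,0,0],[0,2,0,0],[0,2,0,0],[0,2,0,0],[0,2,0,0]]
  ]
}}

```text
t: 5.35
position: [0.4628, 0.0821, 0.1382]
ee_rot: [-0.724, -3.057, 0.001]
force: [-2.0, -1.9, 0.3]
opening: 0.0004
grasp_force: 1.1
```

{"op": "jog_arm", "data": {
  "series": [
    [[1,5,0,0.05],[1,5,0,0.05],[1,5,0,0.05],[1,5,0,0.05],[1,5,0,0.05],[1,5,0,0.05]]
  ]
}}

```text
t: 5.95
position: [0.4747, 0.1103, 0.1383]
ee_rot: [1.176, 2.913, -0.001]
force: [-0.2, -2.7, -0.0]
opening: -0.0002
grasp_force: 1.0
```

```bash
cat > chk.py <<'E'
from h import *
import sys
s=bot.state();im=bot.snapshot("top");C=cam("top");P=np.array([.565,.052])
def pr(n,q):
    d=q[:2]-P;print(n,q.round(4),"r",np.hypot(*d).round(4),"deg",np.degrees(np.arctan2(d[1],d[0])).round(1))
for n,lo,hi,z,rad in[("yellow",(20,120,120),(32,255,255),.152,55),("red",(0,170,80),(4,255,255),.205,40),("blue",(100,120,30),(125,255,255),.09,40)]:
    try:
        c,a,e=blob(im,lo,hi,proj(C,(*P,z)),rad);print(a,end=" ");pr(n,ray(C,c,z))
    except ValueError: print(n,"hidden")
pr("tcp",s["position"]);x=R.from_rotvec(s["ee_rot"]).as_matrix()[:,0];print("yaw",np.degrees(np.arctan2(x[1],x[0])),"F",s["force"].round(1),"t",s["t"],s["joint_pos"].round(2))
cv2.imwrite(f"pics/{sys.argv[1]}.png",cv2.resize(im[90:240,200:400,::-1],None,fx=4,fy=4))
E
python3 chk.py a1
```

```text
0.0 yellow [nan nan nan] r nan deg nan
24.5 red [0.631  0.0725 0.205 ] r 0.0691 deg 17.3
25.0 blue [0.6255 0.1634 0.09  ] r 0.1268 deg 61.5
tcp [0.4747 0.1103 0.1383] r 0.1075 deg 147.2
yaw 136.05148125509842 F [-0.2 -2.7 -0. ] t 5.95 [ 0.06  0.21 -0.31  1.05 -0.    0.82]h.py:18: RuntimeWarning: invalid value encountered in divide
  c=max(cs,key=cv2.contourArea);M=cv2.moments(c);return np.array([M["m10"],M["m01"]])/M["m00"],cv2.contourArea(c),cv2.minEnclosingCircle(c)
```

Contact is gentle at about 2.7 N, and the spout follows at about 136°. I'll keep swinging it round.

{"op": "jog_arm", "data": {
  "series": [
    [[0.6,5.2,0,0.05],[0.6,5.2,0,0.05],[0.6,5.2,0,0.05],[0.6,5.2,0,0.05],[0.6,5.2,0,0.05],[0.6,5.2,0,0.05],[0.6,5.2,0,0.05],[0.6,5.2,0,0.05],[0.6,5.2,0,0.05],[0.6,5.2,0,0.05],[0.6,5.2,0,0.05],[0.6,5.2,0,0.05],[0.6,5.2,0,0.05],[0.6,5.2,0,0.05],[0.6,5.2,0,0.05],[0.6,5.2,0,0.05],[0.6,5.2,0,0.05],[0,0,0,0]]
  ]
}}

```text
t: 7.8
position: [0.5497, 0.1534, 0.138]
ee_rot: [-2.269, -2.172, 0.0]
force: [0.9, -0.2, 0.2]
opening: -0.0001
grasp_force: 0.0
```

```bash
python3 chk.py a2 2>/dev/null
python3 - <<'E'
from h import *
cv2.imwrite("pics/w2.png",bot.snapshot("wrist")[:,:,::-1])
E
```

```text
0.0 yellow [nan nan nan] r nan deg nan
27.0 red [0.6307 0.0724 0.205 ] r 0.0688 deg 17.2
0.0 blue [nan nan nan] r nan deg nan
tcp [0.5497 0.1534 0.138 ] r 0.1026 deg 98.6
yaw 87.49617004983321 F [ 0.9 -0.2  0.2] t 7.8 [ 0.13  0.34 -0.12  1.11  0.    1.74]
```

View pics/w2.png

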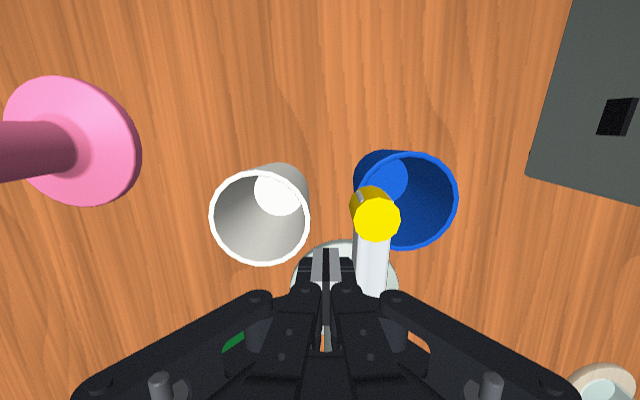

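The wrist view shows the yellow block at (376,218) and the blue mouth centred at (408,201), so the outlet is still short of the middle. I'll work out the remaining angle.

Run:
```python
from h import *
s=bot.state();C=cam("wrist",s);P=np.array([.565,.052])
for n,uv,z in[("y",(377,220),.152),("b",(408,201),.09),("w",(260,218),.09)]:
    q=ray(C,uv,z);d=q[:2]-P;print(n,q.round(4),np.hypot(*d).round(4),np.degrees(np.arctan2(d[1],d[0])).round(1))
```

```text
y [0.5752 0.1843 0.152 ] 0.1327 85.6
b [0.6067 0.1748 0.09  ] 0.1297 71.3
w [0.5066 0.167  0.09  ] 0.1289 116.9
```

{"op": "jog_arm", "data": {
  "series": [
    [[0.6,4.0,0,0.04],[0.6,4.0,0,0.04],[0.6,4.0,0,0.04],[0.6,4.0,0,0.04],[0.4,3.0,0,0.03],[0.3,2.0,0,0.02],[0.2,2.0,0,0.02],[0,1,0,0.01],[0,0,0,0]]
  ]
}}

```text
t: 8.8
position: [0.5738, 0.1529, 0.1383]
ee_rot: [2.513, 1.884, 0.0]
force: [-0.1, 1.5, -0.4]
opening: -0.0001
grasp_force: 0.7
```

Run:
```python
from h import *
s=bot.state();C=cam("wrist",s);P=np.array([.565,.052]);im=bot.snapshot("wrist");cv2.imwrite("pics/w3.png",im[:,:,::-1])
print(s["position"],s["force"])
for n,lo,hi,near,z,rd in[("y",(20,150,220),(35,255,255),(376,218),.152,60),("b",(100,120,30),(125,255,255),(380,200),.09,130)]:
    c,a,e=blob(im,lo,hi,near,rd);q=ray(C,e[0],z);d=q[:2]-P;print(n,c,a,e,q.round(4),np.hypot(*d).round(4),np.degrees(np.arctan2(d[1],d[0])).round(1))
print("predicted blue",proj(C,(.605,.1745,.09)))
```

```text
[0.57380164 0.15291265 0.13828387] [-0.11062736  1.52432089 -0.36454242]
y [376.33301607 217.12563452] 1576.0 ((376.5, 217.5), 23.92707061767578) [0.6063 0.1784 0.152 ] 0.133 71.9
b [356.28947215 183.20236019] 5734.0 ((360.7511291503906, 191.39910888671875), 52.578346252441406) [0.6059 0.1756 0.09  ] 0.1302 71.7
predicted blue [359.92275463 193.37108031]
```

View pics/w3.png

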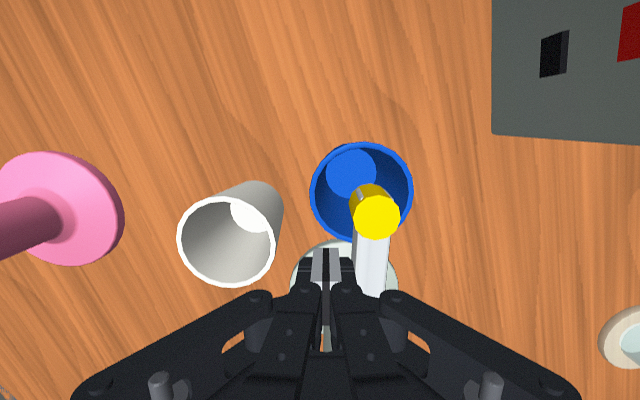

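The outlet now sits over the middle of the blue beaker: the spout is at 71.9° and the beaker at 71.7°. I'll back off, rise, turn the tool round and go down beside the ball on its anticlockwise side.

{"op": "jog_arm", "data": {
  "series": [
    [[0,-6,0,0],[0,-8,0,0],[0,0,-25,0],[0,0,-30,0],[0,0,-30,0],[0,0,-15,0],[0,0,0,0]]
  ]
}}

```text
t: 9.55
position: [0.5606, 0.1571, 0.2407]
ee_rot: [2.511, 1.883, 0.006]
force: [0.2, -0.6, -0.6]
opening: 0.0001
grasp_force: 0.0
```

{"op": "jog_arm", "data": {
  "series": [
    [[0,0,0,-0.143],[0,0,0,-0.143],[0,0,0,-0.143],[0,0,0,-0.143],[0,0,0,-0.143],[0,0,0,-0.143],[0,0,0,-0.143],[0,0,0,-0.143],[0,0,0,-0.143],[0,0,0,-0.143],[0,0,0,-0.143],[0,0,0,-0.143],[0,0,0,-0.143],[0,0,0,-0.143],[0,0,0,-0.143],[0,0,0,0]]
  ]
}}

```text
t: 11.15
position: [0.5596, 0.1569, 0.2371]
ee_rot: [0.457, -3.106, 0.0]
force: [0.4, 0.1, 0.3]
opening: -0.0002
grasp_force: 0.0
```

{"op": "jog_arm", "data": {
  "series": [
    [[-11,-15,0,0],[-11,-15,0,0],[-11,-15,0,0],[-10,-13,0,0],[0,0,0,0]]
  ]
}}

```text
t: 11.65
position: [0.6197, 0.1119, 0.2369]
ee_rot: [0.446, -3.109, 0.001]
force: [-0.6, -0.2, 0.2]
opening: -0.0003
grasp_force: 0.0
```

```bash
python3 chk.py a3 2>/dev/null
```

```text
yellow hidden
25.0 red [0.6307 0.0737 0.205 ] r 0.0692 deg 18.3
0.0 blue [nan nan nan] r nan deg nan
tcp [0.6197 0.1119 0.2369] r 0.0811 deg 47.6
yaw -163.6799938925108 F [-0.6 -0.2  0.2] t 11.65 [ 0.05  0.4   0.22  1.4  -0.   -0.24]
```

{"op": "jog_arm", "data": {
  "series": [
    [[0,0,20,0],[0,0,20,0],[0,0,4,0],[0,-4,0,0],[0,-4,0,0],[0,-3,0,0],[0,-2,0,0],[0,-2,0,0]]
  ]
}}

```text
t: 12.5
position: [0.6226, 0.099, 0.1947]
ee_rot: [-0.454, 3.108, -0.0]
force: [-0.0, -0.3, 0.9]
opening: 0.0
grasp_force: 0.0
```

{"op": "jog_arm", "data": {
  "series": [
    [[-1.3,-3.5,0,0.05],[-1.3,-3.5,0,0.05],[-1.3,-3.5,0,0.05],[-1.3,-3.5,0,0.05],[-1.3,-3.5,0,0.05],[-1.3,-3.5,0,0.05]]
  ]
}}

```text
t: 13.1
position: [0.6332, 0.0803, 0.1945]
ee_rot: [-0.018, -3.141, -0.002]
force: [-2.5, 2.7, 0.8]
opening: 0.0001
grasp_force: 1.4
```

```bash
python3 chk.py a4 2>/dev/null
```

```text
0.0 yellow [nan nan nan] r nan deg nan
red hidden
0.0 blue [nan nan nan] r nan deg nan
tcp [0.6332 0.0803 0.1945] r 0.0738 deg 22.5
yaw 179.34181365684074 F [-2.5  2.7  0.8] t 13.1 [-0.01  0.42  0.16  1.3   0.    0.01]
```

{"op": "jog_arm", "data": {
  "series": [
    [[-1.3,-3.5,0,0.05],[-1.3,-3.5,0,0.05],[-1.3,-3.5,0,0.05],[-1.3,-3.5,0,0.05],[-1.3,-3.5,0,0.05],[-1.3,-3.5,0,0.05],[-1.3,-3.5,0,0.05],[-1.3,-3.5,0,0.05],[-1.3,-3.5,0,0.05],[-1.3,-3.5,0,0.05],[-1.3,-3.5,0,0.05],[-1.3,-3.5,0,0.05],[-1.3,-3.5,0,0.05],[-1.3,-3.5,0,0.05]]
  ]
}}

```text
t: 14.55
position: [0.6345, 0.0292, 0.1944]
ee_rot: [-1.093, -2.945, -0.002]
force: [0.2, 3.0, 0.6]
opening: 0.0002
grasp_force: 1.3
```

```bash
python3 chk.py a5 2>/dev/null
python3 - <<'E'
from h import *
cv2.imwrite("pics/s5.png",cv2.resize(bot.snapshot("scene")[130:290,230:430,::-1],None,fx=3.5,fy=3.5))
E
```

```text
24.0 yellow [0.6033 0.1803 0.152 ] r 0.1339 deg 73.4
red hidden
42.5 blue [0.5841 0.1767 0.09  ] r 0.1262 deg 81.3
tcp [0.6345 0.0292 0.1944] r 0.0732 deg -18.1
yaw 139.294783762006 F [0.2 3.  0.6] t 14.55 [-0.09  0.42  0.15  1.3   0.    0.62]
```

View pics/s5.png

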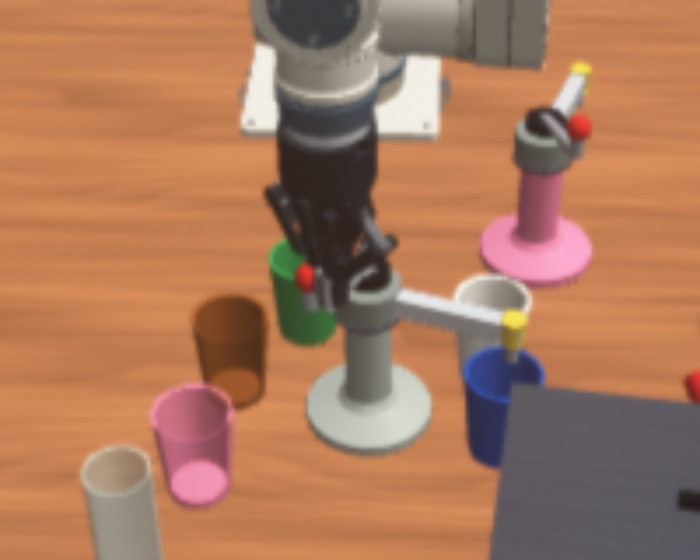

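The scene view shows the outlet at (513,350) over the mouth of the blue beaker. The ball at (305,278) is pushed well round, with the finger behind it. I'll finish more slowly.

{"op": "jog_arm", "data": {
  "series": [
    [[-1.3,-3.5,0,0.05],[-1.3,-3.5,0,0.05],[-1.3,-3.5,0,0.05],[-1.3,-3.5,0,0.05],[-1.3,-3.5,0,0.05],[-1.3,-3.5,0,0.05],[-0.8,-2.1,0,0.03],[-0.5,-1.4,0,0.02]]
  ]
}}

```text
t: 15.45
position: [0.622, 0.0062, 0.1944]
ee_rot: [1.587, 2.711, 0.001]
force: [0.9, 2.4, -0.5]
opening: -0.0001
grasp_force: 1.3
```

{"op": "jog_arm", "data": {
  "series": [
    [[-0.5,-1.4,0,0.02],[-0.5,-1.4,0,0.02]]
  ]
}}

```text
t: 15.65
position: [0.62, 0.0038, 0.1944]
ee_rot: [1.642, 2.678, 0.0]
force: [1.4, 3.1, 0.0]
opening: -0.0003
grasp_force: 1.3
```

{"op": "jog_arm", "data": {
  "series": [
    [[-0.5,-1.4,0,0.02],[-0.5,-1.4,0,0.02]]
  ]
}}

```text
t: 15.85
position: [0.6179, 0.0016, 0.1944]
ee_rot: [1.697, 2.644, 0.0]
force: [0.7, 3.2, -0.0]
opening: 0.0001
grasp_force: 1.3
```

{"op": "jog_arm", "data": {
  "series": [
    [[-0.5,-1.4,0,0.02],[-0.5,-1.4,0,0.02]]
  ]
}}

```text
t: 16.05
position: [0.6157, -0.0005, 0.1944]
ee_rot: [1.75, 2.609, 0.0]
force: [3.4, 5.2, 0.3]
opening: -0.0003
grasp_force: 2.9
```

```bash
python3 chk.py a6 2>/dev/null
```

```text
24.0 yellow [0.6033 0.1803 0.152 ] r 0.1339 deg 73.4
red hidden
111.0 blue [0.5801 0.1655 0.09  ] r 0.1145 deg 82.4
tcp [ 6.157e-01 -5.000e-04  1.944e-01] r 0.073 deg -46.0
yaw 112.31163592834763 F [3.4 5.2 0.3] t 16.05 [-0.14  0.39  0.09  1.28  0.    1.04]
```

Force is rising (6.3 N), so this is probably the stop. One more small nudge should confirm it.

{"op": "jog_arm", "data": {
  "series": [
    [[-0.3,-1,0,0.01],[-0.3,-1,0,0.01],[0,0,0,0],[0,0,0,0]]
  ]
}}

```text
t: 16.5
position: [0.6156, -0.0009, 0.1945]
ee_rot: [1.773, 2.592, 0.005]
force: [8.9, 8.1, -1.8]
opening: -0.0001
grasp_force: 5.6
```

At the stop: 12 N and no more movement. I'll back away, rise and check.

{"op": "jog_arm", "data": {
  "series": [
    [[0,5,0,0],[0,12,0,0],[0,0,-20,0],[0,0,-40,0],[0,0,-40,0],[40,0,-20,0],[45,0,0,0],[45,0,0,0],[45,0,0,0],[0,0,0,0],[0,0,0,0]]
  ]
}}

```text
t: 17.6
position: [0.5661, 0.168, 0.3144]
ee_rot: [1.771, 2.594, -0.001]
force: [-0.1, -0.7, -1.1]
opening: -0.0
grasp_force: 0.0
```

```bash
python3 chk.py a7
python3 - <<'E'
from h import *
cv2.imwrite("pics/s7.png",cv2.resize(bot.snapshot("scene")[130:290,230:480,::-1],None,fx=3.2,fy=3.2))
E
```

```text
0.0 yellow [nan nan nan] r nan deg nan
26.5 red [ 0.5915 -0.0079  0.205 ] r 0.0654 deg -66.2
45.0 blue [0.5816 0.1544 0.09  ] r 0.1038 deg 80.8
tcp [0.5661 0.168  0.3144] r 0.116 deg 89.5
yaw 111.34791649055646 F [-0.1 -0.7 -1.1] t 17.6 [ 0.15  0.32  0.3   1.55 -0.    1.35]h.py:18: RuntimeWarning: invalid value encountered in divide
  c=max(cs,key=cv2.contourArea);M=cv2.moments(c);return np.array([M["m10"],M["m01"]])/M["m00"],cv2.contourArea(c),cv2.minEnclosingCircle(c)
```

View pics/s7.png

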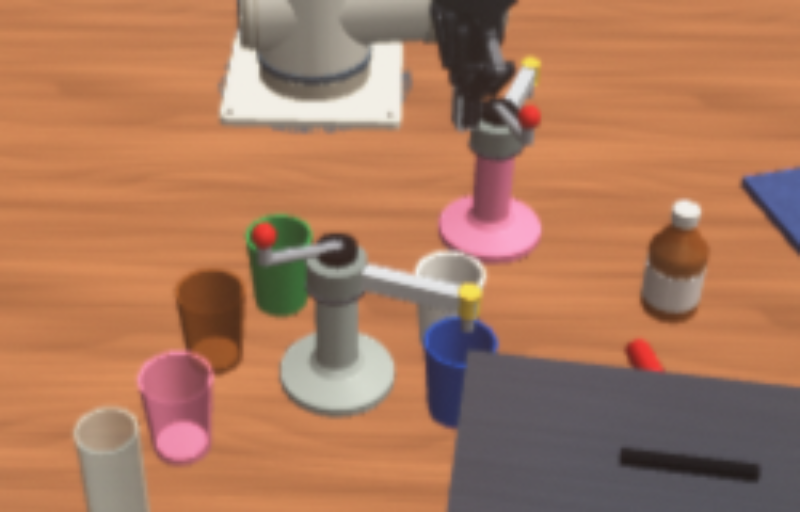

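View pics/a7.png

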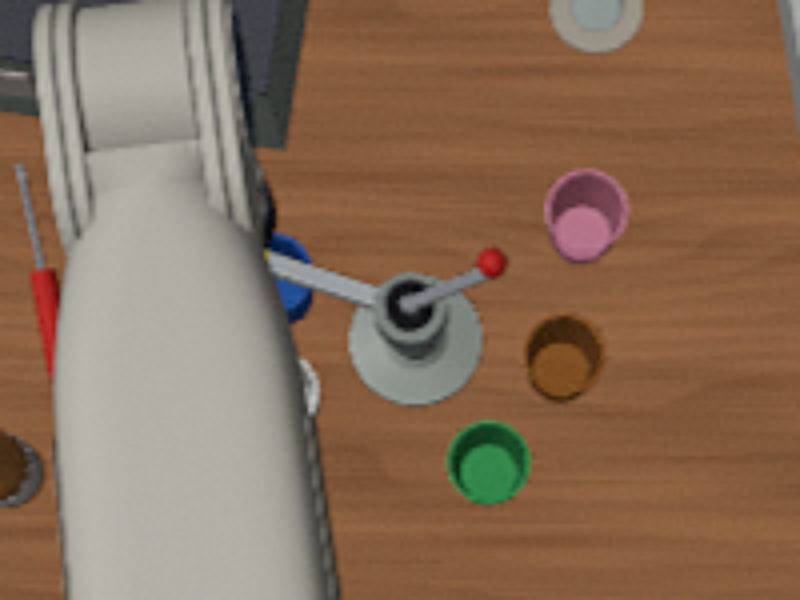

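The lever is at about -66°, which is its stop. The outlet is still over the blue beaker, everything else is standing, and the robot is clear of it all.

```bash
python3 -c "
from cell import bot
print(bot.close_job())"
```

```text
the job is handed in; nothing more can be done
None
```

The job is handed in at about 17.6 s: the outlet measured about 3 mm from the blue beaker's axis, the clamp lever is at its stop, the last views showed nothing disturbed, and the hand-in returned no verdict.

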